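# Bond the label holder into the parts shelf's edge rail

### The arm

A 6-joint arm with a two-finger parallel gripper is mounted at the origin on the work surface. World frame = base frame: x ahead of the robot, y to its left, z up, the work surface at z = 0. Lengths are in mm, angles in rad, forces in N, time in s.
With the tool pointing down it reaches from about 275 to 750 mm from the base axis. Payload 10.2 kg.
Tool frame: the origin (TCP) lies at the very end of the fingers, on their centre line; the grasp point (between the pads) lies 19 mm behind it (ctrl.hold_point_z is the distance from the TCP to the grasp point, in mm); z points along the fingers, y is the direction in which the jaws open and shut (so a half turn about z gives the same grasp; the last joint's range is limited). The gripper opens to 85 mm and grips with 20 to 120 N. Pads are 22 mm wide; open, the fingers measure 114 mm over their backs; the gripper's body (76 mm by 85 mm) begins 54 mm behind the grasp point. The pads swing forward as they close: fully open they stand 13 mm farther back than shut.
Start: joints at [-1.523, 0.313, 1.498, -0, 1.331, -0.223], TCP at [140.425, -505.877, 231.294] pointing down, gripper open.
Joint ranges: [-2.94, 2.94], [-0.97, 2.17], [0.19, 2.56], [-1.23, 4.37], [0.02, 3.11], [-2.88, 2.88]. Speed limits (rad/s): [2.39, 2.39, 3.01, 3.14, 3.14, 3.14].

### API

Orientations are given as a unit quaternion [w, x, y, z].
In Python, from rig import readout, cams, workorder, spotter, ctrl gives the robot as it stands.
- The arm moves only by the tool step_arm, never from a script. Its argument "plan" is text: rows parted by semicolons, each of 5 numbers parted by spaces: the shift along the tool's x, y, z in cm, then the turn about the tool's z in degrees, then the opening in per cent of the stroke, from 0 (shut) to 100 (fully open). In form: x y z twist gripper; .... A call has 1 to 10 rows; each row is the pose to reach, as a shift and turn from the pose commanded when the call began, along the tool's axes at that moment; what a row does not reach only later rows make up. A row lasts 1/10 s, in which the tool goes at most 50 mm and 8.59 degrees, less where a joint would pass 70% of its speed; a pose out of reach is approached as far as the arm can. A call with a gripper value outside its range is refused whole. The fingers move at their own pace and stop on an object; "grip_force" is the grip in N (left out, the last holds). Time passes only in rows, so rows that repeat a pose let the fingers close. It gives the time, the measured TCP pose, the force and the opening at its end, in the units of the state.
- readout.sense(): the state, without advancing time (a new reading comes with each control period).
- cams.capture(name): name is "side" or "top"; returns (picture, depth): 420x560x3 uint8, red, green, blue; 420x560 float32, mm along the optical axis (not along the pixel's ray), 0 where there is no reading.
- cams.camera_info(name): a dict with "vfov" (degrees; the focal length in pixels is half the picture's height over the tangent of half this angle, whatever the lens; pixels are square), "cx", "cy" (the principal point, pixels), "k1" (the pictures are not rectified: a ray, as slopes to the right and down, at radius r is drawn at 1 + k1 r^2 times it, then the intrinsics apply), "rvec" (rotation vector, rad) and "tvec" (3), from world to camera coordinates, as OpenCV has them. Camera axes: x right, y down, z forward; pixel columns grow to the right and rows downward; lengths in mm; the calibration is good to about 2 mm. A picture is of the moment at which its call begins. camera_info takes no time and is no camera call.
- workorder.finish_job(): hands the job in, once; it reports no verdict.
Trained networks look in the newest picture that a camera, given by its name, has taken for a name from the list of things; names that differ only in an ending like _2 or _b are one class to them, and where a whole thing is asked for, a point or a joint stands for the part that bears it (a point fixed in the world has none). Each returns a list of dicts, best first, with "conf" (0 to 1); they miss things now and then, are a little off and sometimes report something else, mostly with a low value. They report only what shows in the picture. A call takes as long as a camera call. They do not tell look-alikes from the thing itself.
- spotter.regions_of(camera, target): "pixels" (420x560 bool, what is visible of it) and "extent" ([centre column, centre row, width, height] in pixels, round what is visible of it).
The state is a dict: "time_s": time; "joints": joint angles; "dq": joint speeds; "tau": joint torques, N m; "eef_pos": TCP position; "ee_rot": TCP orientation; "force": force on the tool from outside, world axes, zero at the start; "wrist_torque": the same for the moment, N m; "grip_width": opening from 0.0 (shut) to 1.0 (fully open).
Only numpy, scipy, OpenCV 4.12 (cv2) and the standard library are available. Lean on these libraries where they do the work, as an engineer would, in place of code of your own. Each camera call takes 0.05 s, during which the arm holds its last target. There are 200 camera calls.

### The job

Turn the dial of the curing-lamp controller until its pointer stands on the red mark. Then take the white label holder with the orange label out of the wooden stand and, with its label facing out from the shelf, push its foot straight down behind the lip of the shelf's aluminium edge rail, centred in front of the orange bin, until it is fully home and upright. Finish while still holding it and pressing it firmly down, without forcing it, as its adhesive cures: do not let go, leave the dial on its mark, and do not knock or shift the bins, the blue-labelled holder or the bottle.

Things in the scene. Friction and masses are not known exactly. Their poses are not given: they have to be found in the camera images.
- dial (a joint): black pointer knob in the middle of the controller's top panel, turning about the vertical; value in rad, grows clockwise seen from above, 0 to 4.712 (stops at both ends); the RED MARK is at 2.827. Scale ticks every 0.471 rad. It stays where it is left; turning takes about 0.03 N m. It starts 0.6 to 1.5 rad short of the mark (value 1.35 to 2.2)
- dial_grip (a point): on the dial's axis at the height to grip, 83 mm above the desk. The dial is a round skirt (diameter 48 mm, top 60 mm above the desk) under an upright bar grip 42 mm long, 14 mm thick, up to 90 mm above the desk, to be pinched across its 14 mm; a white line along one half of the bar's top is the pointer
- dial_pointer (a point): outer end of the white pointer line on the bar grip, 21 mm from the dial's axis, so dial_grip to dial_pointer is the bar's direction
- dial_mark (a point): the middle of the red mark (19 x 7 mm, radial) on the panel, 35.5 mm from the dial's axis
- lamp_box: grey controller box of the curing lamp, 110 x 130 x 50 mm high with a white top panel, fixed to the desk; origin at the middle of its underside, z up. The dial is at its middle; the pointer's direction in this frame is 2.356 rad minus the dial's value, measured counter-clockwise from the box's x axis
- holder_orange_mid (a point): centre of the loose label holder with orange label: an upright white plate 6 mm thick (its x), 60 mm wide (y), 75 mm high (z), about 50 g; label on its -x face, orange stripe on its top edge; foot edges chamfered 1.5 mm. Grip it from above by its side edges, 60 mm apart, in its upper part. Its foot starts 16 mm deep in a slot of the stand: lift it straight up by 30 mm
- label_face (a point): point on the face of the orange label holder that bears the label, 3 mm in front (-x) of holder_orange_mid
- holder_blue_mid (a point): centre of the other, equal label holder with a blue label and blue stripe; leave it in the stand
- stand: dark wooden block 100 x 70 x 28 mm high, fixed to the desk, with two slots 8 mm wide along its y, 44 mm apart, each floor 12 mm above the desk; one holder stands in each. Origin at the middle of its underside
- shelf: plywood desk shelf, fixed, 340 mm wide (its y), deck top 90 mm above the desk. Along its front (-x side, towards the robot) runs an aluminium rail with an upright lip and a channel behind it. Origin at desk level straight below the middle of the channel. A light bar on feet, up to 58 mm high, stands 10 to 30 mm in front of the channel line
- channel_floor (a point): middle of the channel's floor, 85 mm above the desk, axes as the shelf's. The channel runs the whole width and is 8 mm wide for the lowest 6 mm; above that its back wall flares back at 45 degrees, so that it is 16 mm wide at the top, 14 mm above the floor. A holder fully home has its foot on this floor, its centre 37.5 mm above it
- lip_top (a point): middle of the top edge of the rail's lip, 99 mm above the desk; the lip is 3.5 mm thick, its inner face 4 mm in front of the channel's centre line
- bin_orange: loose orange open bin on the shelf, 100 (x) x 90 (y) x 55 mm high, full of brass parts; origin at the middle of its underside, 90 mm above the desk and 90 mm behind the channel line. Three bins stand side by side about 105 mm apart, in any order, all about square to the shelf; the front face of each is 40 mm behind the channel line
- bin_grey: loose grey bin of the same size, to be left alone
- bin_blue: loose blue bin of the same size, to be left alone
- bottle: loose clear jar with a white cap and a blue label, 64 mm across, 150 mm high, standing on the desk beside the shelf, to be left alone; origin at the middle of its underside
Not all that is in view belongs to the job. Several things have the shape of the lamp_box; the one meant has the colours described above.

How it is judged:
By the outcome, as a careful person would: the job done as asked, in the order asked, and still so for the second after the job is handed in, while the arm keeps its last pose, push and grip.
It also fails if it takes over 54 s, if anything falls off the work surface, if the arm or the gripper's body presses on something with over 40 N, if the wrist force passes 120 N, or if a joint passes its speed limit or range.

## Working session

There is one attempt and no reset: what is moved stays moved. The work goes in short steps, Python scripts to look and compute and a tool call to move; the robot and the scene stay as the last step left them, time stands still between calls to the robot, and variables do not carry over. Pictures are saved under pics/ and viewed, about 8 in all and at most 12, crops included, and the job is handed in when it is done.

Besides the shell and the picture viewer there is one more tool, called as name(argument=value, ...) on one line, values as JSON. step_arm: Moves the arm, as the interface text tells. Its arguments: {"type":"object","properties":{"plan":{"type":"string"},"grip_force":{"type":"number"}},"required":["plan"]}

```bash
mkdir -p pics; ls; cat > h.py <<'E'
import numpy as np, cv2
from rig import readout, cams, workorder, spotter, ctrl
def cam(n):
    i=cams.camera_info(n); R=cv2.Rodrigues(np.array(i['rvec'],float))[0]; t=np.array(i['tvec'],float).ravel()
    return i,R,t,210/np.tan(np.radians(i['vfov'])/2)
def rays(n,uv):
    i,R,t,f=cam(n); uv=np.atleast_2d(np.array(uv,float))
    d=(uv-[i['cx'],i['cy']])/f; s=d.copy()
    for _ in range(30): s=d/(1+i['k1']*(s**2).sum(1,keepdims=True))
    return s
def at_depth(n,uv,z):
    i,R,t,f=cam(n); s=rays(n,uv); z=np.atleast_1d(z)[:,None]
    return (np.hstack([s*z,z])-t)@R
def at_height(n,uv,h):
    i,R,t,f=cam(n); s=rays(n,uv); d=np.hstack([s,np.ones((len(s),1))])@R; c=-R.T@t
    return c+d*((h-c[2])/d[:,2])[:,None]
def proj(n,P):
    i,R,t,f=cam(n); p=np.atleast_2d(np.array(P,float))@R.T+t; s=p[:,:2]/p[:,2:]
    return s*(1+i['k1']*(s**2).sum(1,keepdims=True))*f+[i['cx'],i['cy']]
def cloud(n,D):
    v,u=np.mgrid[:420,:560]; return at_depth(n,np.c_[u.ravel(),v.ravel()],D.ravel()).reshape(420,560,3)
def save(n,I): cv2.imwrite(n,I[...,::-1])
E
python3 - <<'E'
from h import *
for n in('side','top'):
    I,D=cams.capture(n); save(f'pics/{n}0.png',I); np.savez(f'{n}0.npz',I=I,D=D)
    i,R,t,f=cam(n); print(n,i,(-R.T@t).round(),f)
print(readout.sense(), ctrl.hold_point_z)
E
```

```text
pics
side {'vfov': 44.06897250159893, 'cx': 281.82207510657753, 'cy': 216.43144327462696, 'k1': -0.054066411826243416, 'rvec': array([ 0.8976363 , -2.39090514,  1.21243128]), 'tvec': array([ 377.62743009,  282.12230513, 1244.8466802 ])} [-261.  881.  963.] 518.8688548110815
top {'vfov': 50.034223677952866, 'cx': 275.5800132638494, 'cy': 213.79061401139793, 'k1': 0.03707223949292099, 'rvec': array([ 2.1624091 , -2.11550938,  0.17692058]), 'tvec': array([ -50.30621953,  544.53010086, 1173.75241746])} [ 350.  -36. 1246.] 449.99552469717935
{'time_s': 0.1, 'joints': array([-1.52342864e+00,  3.13407036e-01,  1.49834877e+00,  4.54550205e-05,
        1.33103068e+00, -2.23433467e-01]), 'dq': array([-0.00028181, -0.00127913, -0.0030068 ,  0.00115307, -0.000877  ,
        0.00047975]), 'tau': array([ 2.80863584e-03, -4.12900758e+01, -2.60146397e+01, -2.01377038e-04,
        3.06902708e-03, -6.98576184e-07]), 'eef_pos': array([ 140.41064729, -505.6367053 ,  230.79031166]), 'ee_rot': array([-5.92665409e-04,  9.90847892e-01,  1.34981846e-01,  7.44691935e-05]), 'force': array([ 0.35628855, -0.01571174, -0.64576541]), 'wrist_torque': array([-0.01123357,  0.00535246, -0.00847567]), 'grip_width': 0.9983801726394227} 18.700000000000003
```

View pics/top0.png

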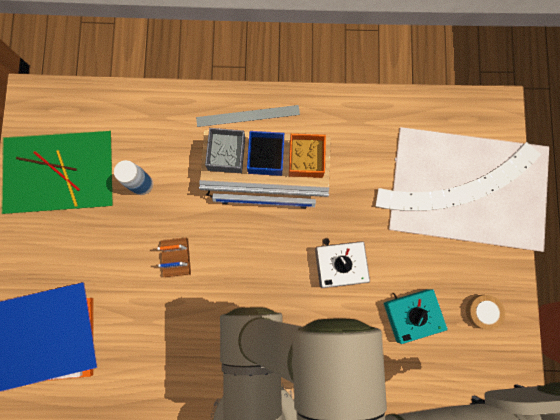

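View pics/side0.png

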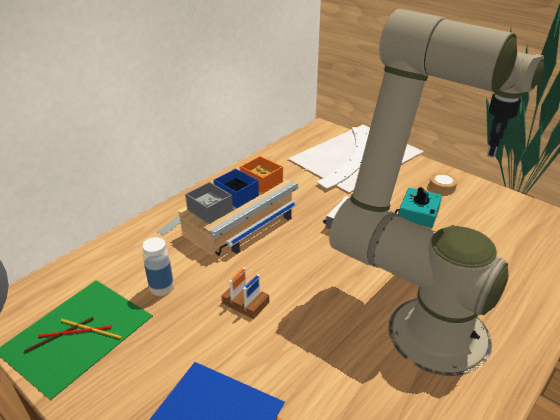

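The top view shows the white-panel box at (343,264), with a teal decoy at (418,316). The stand is at (170,256) with the orange holder on its far side, and the orange bin is at (308,155). The bottle is at (130,177). Next I'll zoom in and measure.

```bash
python3 - <<'E'
from h import *
z=np.load('top0.npz');I,D=z['I'],z['D'];C=cloud('top',D)
a=cv2.resize(I[232:297,308:380],None,fx=8,fy=8,interpolation=cv2.INTER_CUBIC)[:520]
b=cv2.resize(I[232:282,145:195],None,fx=4,fy=4,interpolation=cv2.INTER_CUBIC)
zs=np.load('side0.npz')['I']; c=cv2.resize(zs[260:320,215:275],None,fx=4,fy=4,interpolation=cv2.INTER_CUBIC)
o=np.zeros((600,800,3),np.uint8); o[:a.shape[0],:576]=a; o[:200,580:780]=b; o[210:450,580:800]=c[:,:220]
save('pics/crop1.png',o)
def comp(name,box,zr,sel=None):
    u0,u1,v0,v1=box;P=C[v0:v1,u0:u1].reshape(-1,3);col=I[v0:v1,u0:u1].reshape(-1,3).astype(int)
    m=(P[:,2]>zr[0])&(P[:,2]<zr[1])
    if sel is not None:m&=sel(col)
    P=P[m]
    r=cv2.minAreaRect(P[:,:2].astype(np.float32)); print(name,m.sum(),P.mean(0).round(1),P.min(0).round(),P.max(0).round(),r)
comp('desk',(380,400,270,285),(-50,50))
comp('box panel',(305,385,230,300),(42,56))
comp('dial top',(320,365,245,285),(78,100))
comp('dial skirt',(320,365,245,285),(56,68))
comp('red',(320,365,240,285),(40,60),lambda c:(c[:,0]>150)&(c[:,1]<90))
comp('stand',(145,200,225,290),(20,34))
comp('holder o',(145,200,225,256),(60,100))
comp('holder b',(145,200,257,290),(60,100))
comp('rail',(190,340,165,195),(92,105))
comp('shelf deck',(190,340,120,190),(85,95))
comp('lightbar',(190,340,190,215),(40,62))
isO=lambda c:(c[:,0]>180)&(c[:,1]<140)&(c[:,2]<70)
comp('bin o',(280,340,125,185),(130,155),isO)
comp('bin all',(195,340,120,185),(135,155))
comp('bottle',(105,155,150,205),(140,160))
for n in('top','side'):
  for t in('holder_orange_mid','lamp_box','stand','shelf','bin_orange'):
    print(n,t,[(round(r['conf'],2),np.round(r['extent'],1)) for r in spotter.regions_of(n,t)][:3])
E
```

```text
desk 300 [ 384.4 -354.5   -1.6] [ 365. -382.  -11.] [ 404. -328.    5.] ((384.4530029296875, -355.0775146484375), (38.20481872558594, 54.772579193115234), 1.210396409034729)
box panel 1784 [ 414.4 -217.4   49.1] [ 353. -289.   42.] [ 477. -148.   56.] ((415.082763671875, -218.19297790527344), (109.5721435546875, 129.86151123046875), 7.9757981300354)
dial top 93 [ 414.9 -217.3   88. ] [ 397. -232.   79.] [ 432. -203.   93.] ((415.0653991699219, -218.22021484375), (42.05890655517578, 14.936544418334961), 32.460060119628906)
dial skirt 133 [ 413.  -214.9   59.4] [ 377. -240.   56.] [ 462. -189.   68.] ((418.5984191894531, -218.1510009765625), (45.5457878112793, 90.99563598632812), 82.19781494140625)
red 9 [ 447.7 -230.    51.3] [ 441. -233.   50.] [ 454. -227.   54.] ((447.6214904785156, -229.5550079345703), (4.4857892990112305, 14.328575134277344), 66.19608306884766)
stand 759 [424.2 230.   26.5] [373. 191.  20.] [479. 272.  34.] ((425.811767578125, 231.49610900878906), (99.8208236694336, 70.08780670166016), 7.28748893737793)
holder o 87 [446.7 232.2  81.1] [441. 204.  60.] [454. 263. 
[... 1245 characters left out ...]
517456055, 54.140228271484375), 59.72719192504883)
top holder_orange_mid []
top lamp_box [(0.71, array([341.4, 262.9,  53.9,  47. ]))]
top stand [(0.8, array([176.4, 256.2,  27.9,  40.8])), (0.51, array([226.4, 152.3,  40.9,  49. ]))]
top shelf [(0.45, array([132.8, 177.6,  40.7,  36.6]))]
top bin_orange [(0.79, array([308. , 154.5,  37.2,  50. ]))]
side holder_orange_mid [(0.88, array([237.4, 285.6,  19.3,  29.2]))]
side lamp_box [(0.74, array([418.9, 205.7,  45.9,  41.2])), (0.67, array([336. , 213.1,  27. ,  28.9]))]
side stand [(0.89, array([243.6, 305.9,  48.1,  28.8]))]
side shelf [(0.6, array([237.4, 218.4, 122.6,  73.5]))]
side bin_orange [(0.42, array([251.7, 289.8,  16.8,  31.8]))]
```

View pics/crop1.png

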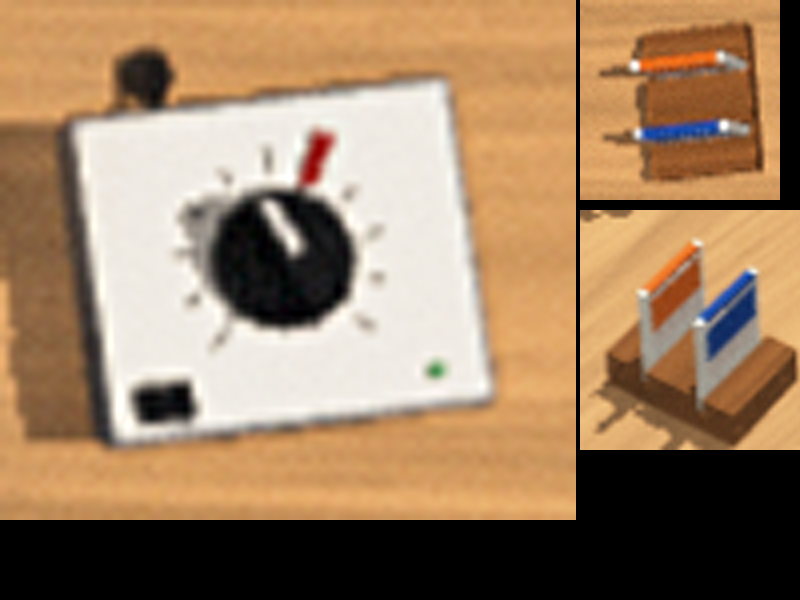

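Sizes and heights match the spec: panel 110x130, bar 42x15, stand 100x70 and plate 59 mm wide. The dial axis is at (415,-218), the bar at 32.5° and the mark at about -19°, so the turn is about 51.6° clockwise. The orange label faces -x.

```bash
cat >> h.py <<'E'
from scipy.spatial.transform import Rotation as Ro
def mv(xyz,yaw):
    s=readout.sense(); q=s['ee_rot']; R=Ro.from_quat([q[1],q[2],q[3],q[0]]).as_matrix()
    d=R.T@(np.array(xyz)-s['eef_pos'])/10; y=np.degrees(np.arctan2(R[1,0],R[0,0]))
    print('t',round(s['time_s'],2),'pos',s['eef_pos'].round(1),'yaw',y.round(2),'tilt',R[:,2].round(4),'F',s['force'].round(1),'w',round(s['grip_width'],3))
    print('shift cm',d.round(2),'twist',round((y-yaw+180)%360-180,2))
E
python3 -c "
from h import *
mv((415,-218.2,150),32.5)"
```

```text
t 0.6 pos [ 140.4 -505.9  231.3] yaw 15.51 tilt [ 0.e+00  1.e-04 -1.e+00] F [-0.1 -0.3 -0.1] w 0.997
shift cm [ 34.15 -20.37   8.13] twist -16.99
```

step_arm(plan="2 -1 0 -2 100;6 -3.5 0 -5 100;10 -6 1 -8 100;14 -8.3 2 -11 100;18 -10.7 3 -14 100;22 -13.1 4 -17 100;26 -15.5 5.5 -17 100;30 -17.9 7 -17 100;33 -19.7 8 -17 100;34.15 -20.4 8.1 -17 100", grip_force=30)

```text
time_s: 1.6
eef_pos: [415.9, -215.5, 149.3]
ee_rot: [-0.001, 0.96, 0.281, -0.0]
force: [-0.6, -0.5, 0.6]
grip_width: 1.002
```

step_arm(plan="0 0 0 0 100;0 0 0 0 100;0 0 2 0 70;0 0 4.5 0 60;0 0 6.5 0 60;0 0 7.7 0 60;0 0 8.2 0 60;0 0 8.4 0 60;0 0 8.4 0 60;0 0 8.4 0 60")

```text
time_s: 2.6
eef_pos: [415.2, -218.3, 67.0]
ee_rot: [0.001, 0.96, 0.28, 0.0]
force: [0.2, 0.2, 0.4]
grip_width: 0.604
```

```bash
python3 -c "
from h import *
mv((415,-218.2,66),32.5)"
```

```text
t 2.6 pos [ 415.2 -218.3   67. ] yaw 32.51 tilt [ 1.e-03 -9.e-04 -1.e+00] F [0.2 0.2 0.4] w 0.604
shift cm [-0.01 -0.02  0.1 ] twist 0.01
```

Now close on the bar, then turn.

step_arm(plan="0 0 0 0 0;0 0 0 0 0;0 0 0 0 0;0 0 0 0 0;0 0 0 0 0;0 0 0 0 0;0 0 0 0 0;0 0 0 0 0", grip_force=30)

```text
time_s: 3.4
eef_pos: [415.0, -217.9, 66.6]
ee_rot: [-0.0, 0.96, 0.28, 0.0]
force: [-0.8, 1.9, 6.0]
grip_width: 0.155
```

step_arm(plan="0 0 0 4 0;0 0 0 9 0;0 0 0 15 0;0 0 0 21 0;0 0 0 27 0;0 0 0 33 0;0 0 0 39 0;0 0 0 44 0;0 0 0 48 0;0 0 0 51.6 0")

```text
time_s: 4.4
eef_pos: [415.0, -218.3, 66.6]
ee_rot: [0.0, 0.986, -0.167, 0.0]
force: [-1.8, -0.5, 4.8]
grip_width: 0.157
```

step_arm(plan="0 0 0 0 0;0 0 0 0 0;0 0 0 0 50;0 0 0 0 60;0 0 0 0 60;0 0 -2 0 60;0 0 -6 0 60;0 0 -11 0 60;0 -5 -15 0 60;0 -10 -16 0 60")

```text
time_s: 5.4
eef_pos: [444.1, -136.2, 225.2]
ee_rot: [0.001, 0.986, -0.167, 0.002]
force: [0.8, -0.2, -0.9]
grip_width: 0.595
```

```bash
cat > dial.py <<'E'
from h import *
import sys
I,D=cams.capture('top');C=cloud('top',D)
g=I[232:297,308:380]
save('pics/'+sys.argv[1],cv2.resize(g,None,fx=8,fy=8,interpolation=cv2.INTER_CUBIC))
u0,u1,v0,v1=320,366,242,286
uv=np.stack(np.meshgrid(np.arange(u0,u1),np.arange(v0,v1)),-1).reshape(-1,2)
c=I[v0:v1,u0:u1].reshape(-1,3).astype(int); z=C[v0:v1,u0:u1,2].ravel(); 
P50=at_height('top',uv,50)[:,:2]; P90=at_height('top',uv,90)[:,:2]; ax=np.array([415.1,-218.2])
red=np.clip(c[:,0]-c[:,1]-60,0,None)*(np.linalg.norm(P50-ax,axis=1)<50)
m=(red[:,None]*P50).sum(0)/red.sum()-ax
w=np.clip(c.min(1)-70,0,None)*(np.linalg.norm(P90-ax,axis=1)<20)
p=(w[:,None]*P90).sum(0)/w.sum()-ax
b=(z>78)&(z<100)&(np.linalg.norm(P90-ax,axis=1)<28)
r=cv2.minAreaRect(P90[b].astype(np.float32))
print('mark',m,np.degrees(np.arctan2(m[1],m[0])),'pointer',p,np.degrees(np.arctan2(p[1],p[0])),'bar',r,b.sum())
mv((425.8,231.5,150),7.3)
E
python3 dial.py d1.png
```

```text
mark [nan nan] nan pointer [-2.80529534 -8.13392073] -109.02872278540899 bar ((0.0, 0.0), (0.0, 0.0), 0.0) 0
t 5.45 pos [ 445.8 -129.9  226.3] yaw -18.91 tilt [ 6.2e-03 -6.0e-04 -1.0e+00] F [-0.3  4.1  1.8] w 0.599
shift cm [-13.65 -33.53   7.6 ] twist -26.21dial.py:11: RuntimeWarning: invalid value encountered in divide
  m=(red[:,None]*P50).sum(0)/red.sum()-ax
```

View pics/d1.png

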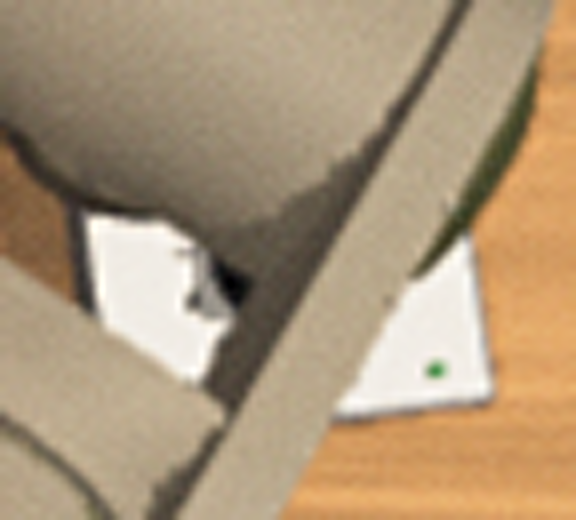

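The arm hides the dial in this picture. I'll move on to above the holder and check the dial from there.

step_arm(plan="-1 -2.5 0 -3 100;-2.5 -6.5 0 -8 100;-4.2 -11 0 -13 100;-6 -15.5 0 -18 100;-7.7 -20 0 -23 100;-9.3 -24 0 -26.2 100;-10.5 -28 2 -26.2 100;-11 -31.5 4 -26.2 100;-11.5 -34 6 -26.2 100;-11.7 -34.4 7.6 -26.2 100")

```text
time_s: 6.45
eef_pos: [444.7, 229.7, 144.7]
ee_rot: [-0.0, 0.998, 0.064, -0.001]
force: [-0.0, -0.6, 0.2]
grip_width: 0.999
```

```bash
python3 dial.py d2.png; python3 -c "
from h import *
mv((447.3,233.3,60),7.3)"
```

```text
mark [ 32.50555473 -12.10630769] -20.427248810455797 pointer [ 7.98870423 -8.25120976] -45.926060864097806 bar ((415.1520080566406, -216.93765258789062), (14.399992942810059, 42.10721206665039), 71.35057067871094) 96
t 6.5 pos [443.5 228.8 142.5] yaw 7.28 tilt [-5.1e-03 -9.0e-04 -1.0e+00] F [-1.1  0.  -3.7] w 1.003
shift cm [-1.72 -0.49 -0.74] twist -0.02
t 6.5 pos [443.5 228.8 142.5] yaw 7.28 tilt [-5.1e-03 -9.0e-04 -1.0e+00] F [-1.1  0.  -3.7] w 1.003
shift cm [ 0.48 -0.4   8.25] twist -0.02
```

View pics/d2.png

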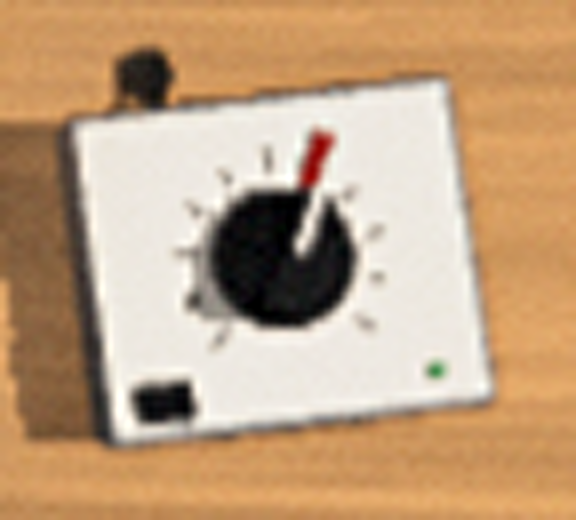

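The pointer now stands at the mark, at about -19°. I'll check it more finely against the panel outline, then approach the holder.

```bash
python3 - <<'E'
from h import *
I,D=cams.capture('top')
g=cv2.resize(I[225:305,300:390],None,fx=4,fy=4,interpolation=cv2.INTER_CUBIC)
m=(g.min(2)>150).astype(np.uint8); n,l,s,_=cv2.connectedComponentsWithStats(m)
k=1+np.argmax(s[1:,4]); c=max(cv2.findContours((l==k).astype(np.uint8),0,cv2.CHAIN_APPROX_NONE)[0],key=cv2.contourArea)[:,0]
uv=(c+.5)/4-.5+[300,225]; P=at_height('top',uv,50)[:,:2]
r=cv2.minAreaRect(P.astype(np.float32)); print(r)
# edge fits
ctr=np.array(r[0]); a=np.radians(r[2]); 
Q=(P-ctr)@np.array([[np.cos(a),-np.sin(a)],[np.sin(a),np.cos(a)]]); hx,hy=np.array(r[1])/2
for ax,h in((0,hx),(1,hy)):
  for sg in(-1,1):
    q=Q[(abs(Q[:,ax]-sg*h)<4)&(abs(Q[:,1-ax])<(hy if ax==0 else hx)-8)]
    vx,vy,_,_=cv2.fitLine(q.astype(np.float32),cv2.DIST_HUBER,0,.01,.01).ravel()
    e=np.degrees(np.arctan2(vy,vx)); print(ax,sg,len(q),'yaw',r[2]+(e+45)%90-45)
red=(g[...,0].astype(int)-g[...,1]>70); v,u=np.nonzero(red); R=at_height('top',np.c_[(u+.5)/4-.5+300,(v+.5)/4-.5+225],50)[:,:2]
R=R[np.linalg.norm(R-ctr,axis=1)<50];d=R.mean(0)-ctr; print('mark',d,np.hypot(*d),np.degrees(np.arctan2(d[1],d[0])))
w=g.min(2)>110; v,u=np.nonzero(w); W=at_height('top',np.c_[(u+.5)/4-.5+300,(v+.5)/4-.5+225],90)[:,:2]-ctr
W=W[(np.hypot(*W.T)<22)&(abs(W@[.326,.945])<6)&(W[:,0]>-2)]
vx,vy,x,y=cv2.fitLine(W.astype(np.float32),cv2.DIST_HUBER,0,.01,.01).ravel();print('line',len(W),np.degrees(np.arctan(vy/vx)),W.mean(0),np.degrees(np.arctan2(*W.mean(0)[::-1])))
E
```

```text
((414.08978271484375, -218.8486328125), (106.18913269042969, 125.67330932617188), 8.142129898071289)
0 -1 166 yaw 8.033821
0 1 163 yaw 7.9705276
1 -1 136 yaw 8.02092
1 1 137 yaw 7.890106
mark [ 33.51735344 -11.44042488] 35.41604584497647 -18.84623088552737
line 302 -22.455137 [11.25314242 -3.89249008] -19.08063076758635
```

step_arm(plan="0.3 -0.3 0 0 100;0.5 -0.4 0 0 100;0.5 -0.4 2 0 100;0.5 -0.4 4 0 100;0.5 -0.4 4 0 100;0.5 -0.4 4 0 100")

```text
time_s: 7.15
eef_pos: [450.3, 231.9, 107.3]
ee_rot: [-0.0, 0.998, 0.062, 0.001]
force: [-0.2, 0.7, 0.4]
grip_width: 1.001
```

```bash
python3 -c "
from h import *
mv((447.3,233.3,45),7.3)
I,D=cams.capture('side'); save('pics/s1.png',cv2.resize(I[190:330,170:330],None,fx=4.5,fy=4.2,interpolation=cv2.INTER_CUBIC)[:600,:800])
"
```

```text
t 7.15 pos [450.3 231.9 107.3] yaw 7.09 tilt [ 1.1e-03  3.0e-04 -1.0e+00] F [-0.2  0.7  0.4] w 1.001
shift cm [-0.29 -0.18  6.23] twist -0.21
```

View pics/s1.png

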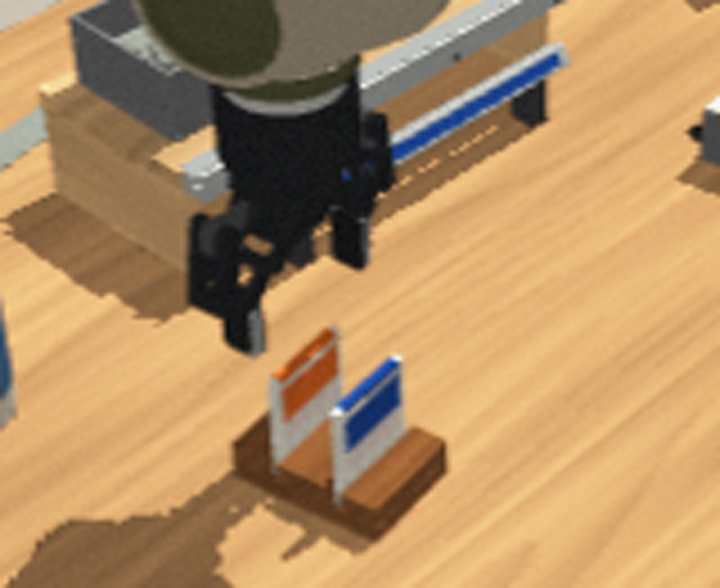

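The dial reads well: the mark is at -19.0° (panel yaw 8.0° minus 27°) and the bar was released at -18.9°. The gripper is over the orange holder with a finger on each side, so I'll descend and grip.

step_arm(plan="-0.3 -0.2 0.5 -0.2 100;-0.3 -0.2 2 -0.2 100;-0.3 -0.2 3.5 -0.2 100;-0.3 -0.2 5 -0.2 100;-0.3 -0.2 6 -0.2 100;-0.3 -0.2 6.2 -0.2 100;-0.3 -0.2 6.2 -0.2 100;-0.3 -0.2 6.2 -0.2 100")

```text
time_s: 8.0
eef_pos: [446.9, 233.8, 44.9]
ee_rot: [-0.0, 0.998, 0.064, 0.001]
force: [0.0, -0.1, -0.2]
grip_width: 1.0
```

step_arm(plan="0 0 0 0 80;0 0 0 0 70;0 0 0 0 50;0 0 0 0 50;0 0 0 0 50;0 0 0 0 50", grip_force=40)

```text
time_s: 8.6
eef_pos: [446.8, 233.7, 44.9]
ee_rot: [-0.0, 0.998, 0.064, 0.001]
force: [-0.9, -0.6, 6.5]
grip_width: 0.694
```

```bash
python3 -c "
from h import *
mv((447.3,233.8,45),7.3)
I,D=cams.capture('side'); save('pics/s2.png',cv2.resize(I[210:330,190:310],None,fx=5,fy=5,interpolation=cv2.INTER_CUBIC))
"
```

```text
t 8.6 pos [446.8 233.7  44.9] yaw 7.32 tilt [ 1.1e-03  2.0e-04 -1.0e+00] F [-0.9 -0.6  6.5] w 0.694
shift cm [ 0.05 -0.   -0.01] twist 0.02
```

View pics/s2.png

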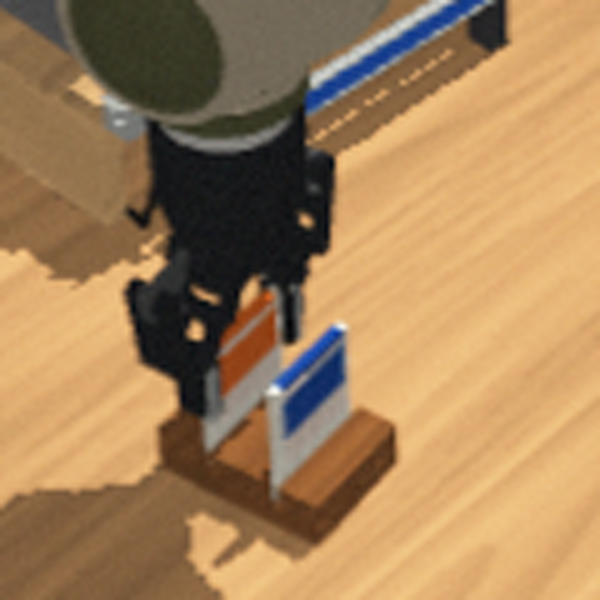

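The orange holder is held, at 0.694 × 85 ≈ 59 mm, with its foot about 33 mm below the TCP. I'll lift it straight up, then measure the rail closely in the clear first picture.

step_arm(plan="0 0 -0.3 0 50;0 0 -0.8 0 50;0 0 -1.5 0 50;0 0 -2.3 0 50;0 0 -3.2 0 50;0 0 -4.5 0 50;0 0 -6.5 0 50;0 0 -9 0 50;0 0 -11 0 50;0 0 -12 0 50")

```text
time_s: 9.65
eef_pos: [447.0, 233.8, 166.4]
ee_rot: [-0.0, 0.998, 0.064, 0.001]
force: [-0.2, 0.7, -0.8]
grip_width: 0.694
```

```bash
python3 - <<'E'
from h import *
z=np.load('top0.npz');I,D=z['I'],z['D'];C=cloud('top',D)
G=cv2.cvtColor(I,cv2.COLOR_RGB2GRAY)
def samp(P): 
    uv=proj('top',P).astype(np.float32); return cv2.remap(G,uv[:,0].reshape(1,-1),uv[:,1].reshape(1,-1),cv2.INTER_LINEAR)[0]
# yaw scan by sharpness of profile (z=99)
ys=np.arange(-150,140,2.); xs=np.arange(570,630,1.)
best=[]
for yaw in np.arange(-4,1.01,.25):
    t=np.tan(np.radians(-yaw)); pr=np.array([np.mean(samp(np.c_[x+t*(ys),ys,0*ys+99])) for x in xs]); best.append((np.sum(np.diff(pr)**2),yaw,pr))
for b in sorted(best,key=lambda b:-b[0])[:4]: print(b[0].round(),b[1])
b=max(best,key=lambda b:b[0]); print([(int(x),int(p)) for x,p in zip(xs,b[2])])
# depth cross-section in shelf frame
yaw=b[1];t=np.tan(np.radians(-yaw)); P=C[120:215,190:345].reshape(-1,3); P=P[(P[:,2]>20)&(abs(P[:,1])<160)]
xx=P[:,0]-t*P[:,1]
print('x at y=0: median z by 3mm',[(int(x),int(np.median(P[(xx>=x)&(xx<x+3),2]))) for x in range(565,650,3)])
# bins: front/back/side edges in shelf frame from top-rim points
col=I[120:215,190:345].reshape(-1,3);P=C[120:215,190:345].reshape(-1,3)
m=(P[:,2]>135)&(P[:,2]<156); Q=P[m];xx=Q[:,0]-t*Q[:,1]; yy=Q[:,1]+t*(Q[:,0]-600)
print('bins x',np.percentile(xx,[1,99]).round(1),'y',np.percentile(yy,[.5,99.5]).round(1))
c=col[m].astype(int);o=(c[:,0]>150)&(c[:,1]<130)&(c[:,2]<80); print('orange y',np.percentile(yy[o],[1,99]).round(1))
mv((600,-116,170),-1.6)
E
```

```text
4745.0 -1.75
4687.0 -2.0
4521.0 -1.5
4378.0 -2.25
  return _methods._mean(a, axis=axis, dtype=dtype,
  ret = ret.dtype.type(ret / rcount)
Traceback (most recent call last):
ValueError: cannot convert float NaN to integer
```

```bash
python3 - <<'E' 2>/dev/null
from h import *
z=np.load('top0.npz');I,D=z['I'],z['D'];C=cloud('top',D)
t=np.tan(np.radians(1.75))
P=C[110:215,185:350].reshape(-1,3);col=I[110:215,185:350].reshape(-1,3).astype(int)
xx=P[:,0]-t*P[:,1]; yy=P[:,1]+t*(P[:,0]-600)
k=abs(P[:,1])<150
print('top sect',[(x,round(float(np.mean(P[k&(xx>=x)&(xx<x+2),2]))),int((k&(xx>=x)&(xx<x+2)).sum())) for x in range(572,650,2)])
m=(P[:,2]>135)&(P[:,2]<156)
print('bins x',np.percentile(xx[m],[1,99]).round(1),'y',np.percentile(yy[m],[.5,99.5]).round(1))
o=m&(col[:,0]>150)&(col[:,1]<130)&(col[:,2]<80); print('orange y',np.percentile(yy[o],[1,99]).round(1),'x',np.percentile(xx[o],[1,99]).round(1))
d=(P[:,2]>80)&(P[:,2]<97)&(xx>560); print('deck y',np.percentile(yy[d],[1,99]).round(1),'xmax',np.percentile(xx[d],99))
zs=np.load('side0.npz');S=zs['I'];CS=cloud('side',zs['D'])[140:260,170:310].reshape(-1,3); xs=CS[:,0]-t*CS[:,1]
k=(abs(CS[:,1])<150)&(CS[:,2]>20)
print('side sect',[(x,round(float(np.mean(CS[k&(xs>=x)&(xs<x+2),2]))),int((k&(xs>=x)&(xs<x+2)).sum())) for x in range(572,650,2)])
out=[]
for n,J,y0,box,f in(('top',I,-75,(278,172,338,205),12),('side',S,-75,(245,180,305,213),12)):
    u,v,U,V=box; g=cv2.resize(J[v:V,u:U],None,fx=f,fy=f,interpolation=cv2.INTER_CUBIC)
    for xc,ya,yb,cl in((603,-75,-55,(0,255,0)),(607,-55,-35,(255,0,255))):
      for dx,h in((-7.5,99),(-4,99),(12,99)):
        p=(proj(n,[[xc+dx+t*y,y-t*dx,h] for y in(ya,yb)])-[u,v]+.5)*f-.5
        cv2.line(g,*[tuple(int(q) for q in r) for r in p],cl,1,cv2.LINE_AA)
    out.append(g[:298,:720])
save('pics/rail.png',np.vstack(out))
mv((600,-116,170),-1.75)
E
```

```text
top sect [(572, 14, 117), (574, 26, 190), (576, 29, 170), (578, 28, 164), (580, 40, 117), (582, 52, 74), (584, 50, 76), (586, 51, 71), (588, 47, 71), (590, 49, 68), (592, 47, 63), (594, 81, 84), (596, 90, 213), (598, 97, 66), (600, 69, 11), (602, 75, 51), (604, 51, 141), (606, 51, 196), (608, 58, 197), (610, 55, 173), (612, 80, 119), (614, 97, 109), (616, 97, 56), (618, 92, 17), (620, 88, 93), (622, 89, 77), (624, 88, 91), (626, 89, 79), (628, 88, 87), (630, 88, 83), (632, 89, 86), (634, 89, 80), (636, 89, 84), (638, 89, 93), (640, 94, 91), (642, 115, 398), (644, 119, 261), (646, 127, 106), (648, 122, 28)]
bins x [642.3 743.9] y [-156.8  144.4]
orange y [-156.8  -67.1] x [642.2 742.7]
deck y [-173.6  162.6] xmax 754.4896223917232
side sect [(572, 45, 111), (574, 48, 106), (576, 50, 96), (578, 53, 62), (580, 54, 31), (582, 50, 34), (584, 49, 21), (586, 51, 26), (588, 65, 31), (590, 80, 50), (592, 89, 176), (594, 88, 187), (596, 89, 85), (598, 93, 24), (600, 93, 5), (602, 95, 7), (604, 94, 36), (606, 94, 64), (608, 95, 84), (610, 95, 71), (612, 96, 54), (614, 96, 22), (616, 95, 3), (618, 94, 3), (620, 89, 8), (622, 91, 15), (624, 91, 32), (626, 90, 42), (628, 90, 42), (630, 90, 37), (632, 92, 38), (634, 93, 41), (636, 106, 73), (638, 115, 194), (640, 116, 368), (642, 117, 353), (644, 117, 220), (646, 119, 79), (648, 116, 28)]
t 9.65 pos [447.  233.8 166.4] yaw 7.32 tilt [ 2.9e-03  7.0e-04 -1.0e+00] F [-0.2  0.7 -0.8] w 0.694
shift cm [10.72 36.65 -0.34] twist 9.07
```

View pics/rail.png

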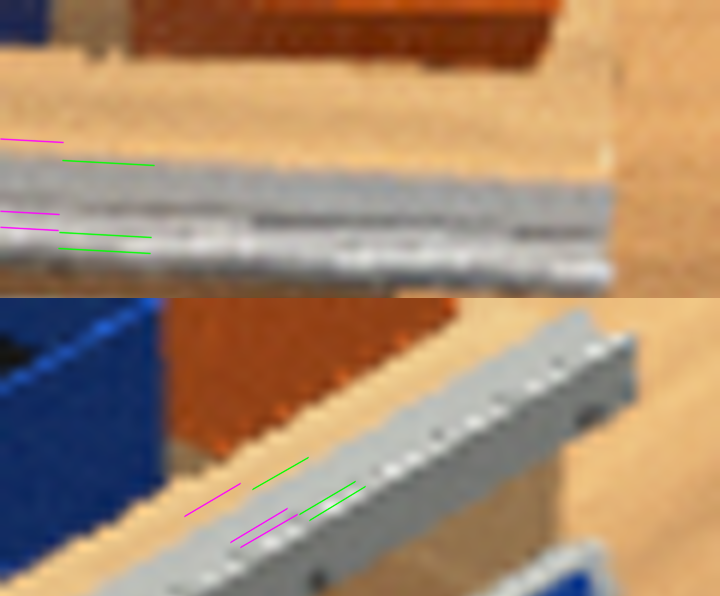

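Lip and bins agree in both views. The channel centre is at x≈602.7 at y=0, with the shelf yawed -1.75° (the green 603 lines lie on the lip top at (100,242) and (330,500)). In front of the orange bin that gives (599.3, -112). I'll carry the holder to slightly behind the channel line.

step_arm(plan="0.3 1 0 0.3 50;0.9 3 0 0.8 50;1.8 6 0 1.5 50;2.7 9 0 2.3 50;3.6 12 0 3 50;4.5 15 0 3.8 50;5.4 18 0 4.5 50;6.3 21 0 5.3 50;7.2 24 0 6 50;8.1 27 0 6.8 50")

```text
time_s: 10.65
eef_pos: [561.0, -25.8, 163.0]
ee_rot: [-0.0, 1.0, 0.004, -0.001]
force: [0.6, -0.2, -0.0]
grip_width: 0.691
```

```bash
python3 -c "
from h import *
mv((602,-112,150),-1.75)"
```

```text
t 10.65 pos [561.  -25.8 163. ] yaw 0.45 tilt [-2.e-03  4.e-04 -1.e+00] F [ 0.6 -0.2 -0. ] w 0.691
shift cm [4.03 8.65 1.28] twist 2.2
```

step_arm(plan="1 2.5 0.2 0.7 50;2 5 0.5 1.4 50;3 7 0.9 2 50;3.6 8.2 1.3 2.25 50;3.95 8.8 1.5 2.25 50;3.95 8.8 1.6 2.25 50;3.95 8.8 1.6 2.25 50;3.95 8.8 1.6 2.25 50")

```text
time_s: 11.45
eef_pos: [601.3, -110.7, 148.5]
ee_rot: [-0.0, 1.0, -0.015, 0.0]
force: [0.5, -0.9, -0.1]
grip_width: 0.694
```

```bash
python3 -c "
from h import *
mv((602,-112,140),-1.75)
out=[]
for n,(u,v,U,V) in(('side',(225,140,305,215)),('top',(260,130,350,205))):
    I,D=cams.capture(n); np.savez(n+'1.npz',I=I,D=D); g=cv2.resize(I[v:V,u:U],(480 if n=='side' else 480,400 if n=='top' else 450),interpolation=cv2.INTER_CUBIC); out.append(g)
save('pics/p1.png',np.hstack([out[0][:400,:400],out[1][:400,:400]]))
"
```

```text
t 11.45 pos [ 601.3 -110.7  148.5] yaw -1.67 tilt [ 0.e+00  1.e-04 -1.e+00] F [ 0.5 -0.9 -0.1] w 0.694
shift cm [0.07 0.13 0.85] twist 0.08
```

View pics/p1.png

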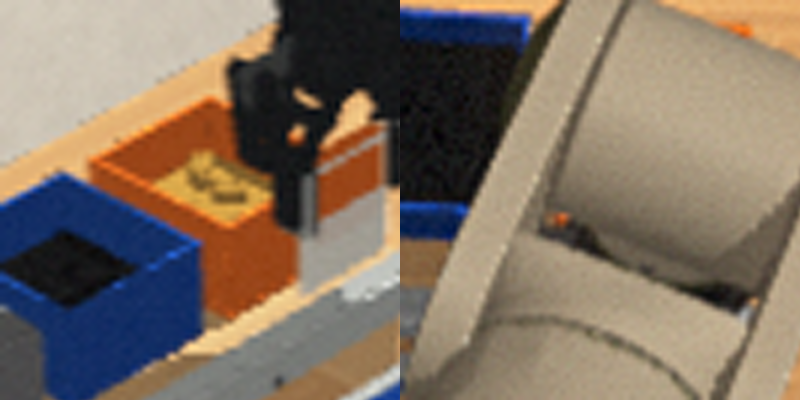

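The holder hangs upright over the shelf with its label outward, and its foot is still above the lip. I'll lower the foot into the flare at about 94 mm.

step_arm(plan="0.05 0.1 0.3 0 50;0.05 0.1 0.8 0 50;0.05 0.1 1.3 0 50;0.05 0.1 1.6 0 50;0.05 0.1 1.9 0 50;0.05 0.1 2.1 0 50;0.05 0.1 2.1 0 50;0.05 0.1 2.1 0 50")

```text
time_s: 12.35
eef_pos: [602.0, -112.5, 127.3]
ee_rot: [0.0, 1.0, -0.015, 0.0]
force: [-0.1, -0.3, -0.8]
grip_width: 0.698
```

step_arm(plan="-0.1 0 0 0 50;-0.2 0 0 0 50;-0.2 0 0 0 50")

```text
time_s: 12.65
eef_pos: [599.8, -112.4, 127.3]
ee_rot: [0.0, 1.0, -0.015, 0.0]
force: [0.0, -0.1, 0.1]
grip_width: 0.699
```

step_arm(plan="-0.1 0 0 0 50;-0.2 0 0 0 50;-0.2 0 0 0 50")

```text
time_s: 12.95
eef_pos: [598.4, -112.4, 127.4]
ee_rot: [0.0, 1.0, -0.015, 0.001]
force: [3.6, -0.4, -1.5]
grip_width: 0.694
```

The plate touched the lip at x≈598.5 (3.6 N). I'll back off 1.5 mm to the channel centre and go down.

step_arm(plan="0.1 0 0 0 50;0.15 0 0 0 50;0.15 0 0 0 50;0.15 0 0.2 0 50;0.15 0 0.4 0 50;0.15 0 0.6 0 50;0.15 0 0.6 0 50", grip_force=60)

```text
time_s: 13.65
eef_pos: [599.2, -112.4, 120.8]
ee_rot: [-0.0, 1.0, -0.015, -0.0]
force: [-0.2, 0.8, -0.9]
grip_width: 0.694
```

step_arm(plan="0 0 0.1 0 50;0 0 0.2 0 50;0 0 0.3 0 50;0 0 0.3 0 50")

```text
time_s: 14.05
eef_pos: [599.4, -112.4, 118.2]
ee_rot: [-0.0, 1.0, -0.015, -0.0]
force: [1.3, -0.2, -1.0]
grip_width: 0.686
```

step_arm(plan="0 0 0.05 0 50;0 0 0.1 0 50;0 0 0.1 0 50")

```text
time_s: 14.35
eef_pos: [599.6, -112.4, 118.0]
ee_rot: [0.0, 1.0, -0.015, 0.0]
force: [-1.0, 1.4, 5.8]
grip_width: 0.692
```

step_arm(plan="0 0 0.05 0 50;0 0 0.1 0 50;0 0 0.1 0 50")

```text
time_s: 14.65
eef_pos: [599.7, -112.4, 118.0]
ee_rot: [0.0, 1.0, -0.015, 0.001]
force: [-3.0, 1.2, 10.7]
grip_width: 0.691
```

The holder is on the channel floor: TCP 118.0 puts the foot at 85 mm, as expected. I'll press to about 20 N and check.

step_arm(plan="0 0 0.05 0 50;0 0 0.1 0 50;0 0 0.15 0 50;0 0 0.2 0 50;0 0 0.2 0 50;0 0 0.2 0 50")

```text
time_s: 15.25
eef_pos: [600.1, -112.5, 117.9]
ee_rot: [0.001, 1.0, -0.015, 0.002]
force: [-8.1, 2.2, 24.3]
grip_width: 0.693
```

```bash
python3 - <<'E'
from h import *
mv((599.7,-112,118),-1.75)
I,D=cams.capture('side'); save('pics/f.png',cv2.resize(I[130:250,180:320],(700,600),interpolation=cv2.INTER_CUBIC))
C=cloud('side',D); g=I[140:235,240:320].astype(int);P=C[140:235,240:320].reshape(-1,3);c=g.reshape(-1,3)
m=(abs(P[:,0]-600)<25)&(abs(P[:,1]+112)<34)&(P[:,2]>103)&(P[:,2]<168)&(c.max(1)>110)
Q=P[m]; ctr=np.median(Q,0); 
for _ in range(3):
    u,s,vt=np.linalg.svd(Q-Q.mean(0)); n=vt[2]*-np.sign(vt[2][0]); d=(Q-Q.mean(0))@n; Q=Q[abs(d)<2.5*d.std()]
print('face n',n.round(3),'pitch deg',np.degrees(np.arcsin(n[2])).round(2),'yaw',np.degrees(np.arctan2(-n[1],-n[0])).round(2),'ctr',Q.mean(0).round(1),len(Q),'zmax',Q[:,2].max().round(1),'y',Q[:,1].min().round(),Q[:,1].max().round())
print(readout.sense()['wrist_torque'])
J=np.load('top0.npz')['I']
E
```

```text
t 15.25 pos [ 600.1 -112.5  117.9] yaw -1.72 tilt [ 0.003  -0.0012 -1.    ] F [-8.1  2.2 24.3] w 0.693
shift cm [-0.04 -0.04 -0.01] twist 0.03
face n [-1.     0.021  0.013] pitch deg 0.76 yaw -1.22 ctr [ 595.1 -114.5  131.4] 213 zmax 162.4 y -143.0 -78.0
[ 6.24940167e-01  1.67551598e+00 -1.00964728e-03]
```

View pics/f.png

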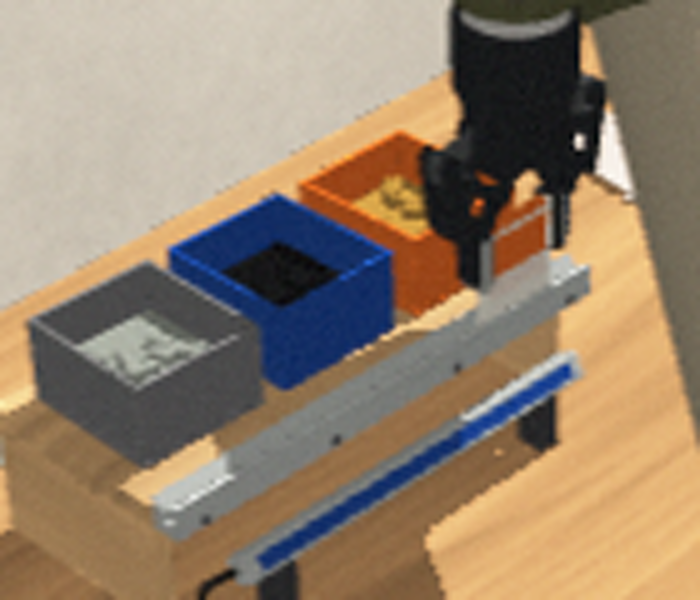

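The holder is home, upright and label-out, in front of the orange bin, and the bins look unmoved. I'll relieve the 8 N sideways load a little.

step_arm(plan="-0.05 0 0 0 50;-0.1 0 0 0 50;-0.1 0 0 0 50;-0.1 0 0 0 50;-0.1 0 0 0 50")

```text
time_s: 15.8
eef_pos: [599.7, -112.5, 117.9]
ee_rot: [0.001, 1.0, -0.015, 0.002]
force: [-3.4, 3.5, 21.6]
grip_width: 0.685
```

```bash
python3 - <<'E'
from h import *
mv((599.7,-112,118),-1.75)
a=np.load('side1.npz')['I'].astype(int); b,_=cams.capture('side'); 
import numpy as np
z=np.load('side0.npz')['I'].astype(int)
d=abs(b.astype(int)-z).max(2)>45
for n,(u,v,U,V) in dict(bins=(185,155,258,220),bottle=(140,232,178,300),blueholder=(243,270,270,300)).items(): print(n,'changed px',d[v:V,u:U].sum())
E
```

```text
t 15.8 pos [ 599.7 -112.5  117.9] yaw -1.72 tilt [ 0.0049 -0.0014 -1.    ] F [-3.4  3.5 21.6] w 0.685
shift cm [ 0.   -0.05 -0.01] twist 0.03
bins changed px 331
bottle changed px 0
blueholder changed px 505
```

The blue-holder region changed a lot between pictures. That may be the arm's shadow, so I'll look.

```bash
python3 - <<'E'
from h import *
I,D=cams.capture('side');T,TD=cams.capture('top'); Z=np.load('side0.npz')['I'];C=cloud('top',TD)
f=lambda J,u,v,U,V,s:cv2.resize(J[v:V,u:U],s,interpolation=cv2.INTER_CUBIC)
save('pics/g.png',np.vstack([np.hstack([f(Z,210,255,280,325,(300,300)),f(I,210,255,280,325,(300,300))]),np.hstack([f(T,305,225,385,305,(300,300)),f(T,140,225,200,285,(300,300))])]))
P=C[225:290,145:200].reshape(-1,3);P=P[(P[:,2]>60)&(P[:,2]<100)];print(len(P),cv2.minAreaRect(P[:,:2].astype(np.float32)))
P=C[120:185,195:280].reshape(-1,3);P=P[(P[:,2]>135)&(P[:,2]<150)];print(P.min(0),P.max(0))
z=cloud('top',np.load('top0.npz')['D'])[120:185,195:280].reshape(-1,3);z=z[(z[:,2]>135)&(z[:,2]<150)];print(z.min(0),z.max(0)); mv((599.7,-112,118),-1.75)
E
```

```text
52 ((404.7673645019531, 220.42239379882812), (6.605738162994385, 41.940406799316406), 8.453174591064453)
[642.18119269 -42.49453273 135.02827482] [749.50360265 142.9805414  148.66751218]
[641.22780013 -44.40185613 135.05855705] [748.94611332 142.92281419 148.88663955]
t 15.95 pos [ 599.7 -112.5  117.9] yaw -1.72 tilt [ 0.0049 -0.0014 -1.    ] F [-4.6  2.9 22.4] w 0.692
shift cm [-0.   -0.05 -0.01] twist 0.03
```

View pics/g.png

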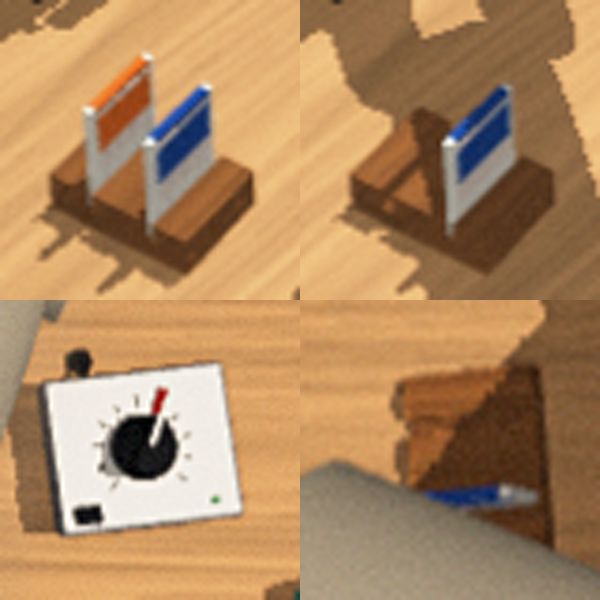

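It was only shadow: the blue holder stands at the same pixels as before and the dial is on its mark. I'm handing in while pressing at about 22 N.

```bash
python3 -c "
from h import *
print(workorder.finish_job())"
```

```text
the job is handed in; nothing more can be done
None
```

The job is handed in at about 16 s. The dial is on the red mark, and the orange holder is home in the rail, still gripped and pressed down. No verdict was reported.

- **Dial:** I turned it 51.6° clockwise and released the bar at -18.9°, with the mark at about -19.0°. One rough fit of the white pointer line gave -22.5°, because parallax affects such a short line. The last picture shows the pointer on the mark.
- **Holder:** It went from the stand into the rail channel, in front of the orange bin with its label facing out. It met the floor at the expected height (TCP 118.0 mm, so the foot is at about 85 mm). The tool yaw matched the shelf to within about 0.1°. The plate measured about 0.8° off vertical, which is within the depth-camera noise.
- **Final press:** About 22 N straight down, with roughly 5 N of sideways load left and a grip of 60 N.
- **Things left alone:** The bottle and the blue-labelled holder show no movement. The grey and blue bins measured the same to about 2 mm, which is within noise. I checked the orange bin only by eye. A picture difference flagged the stand area, and a closer look showed only the arm's shadow. It also flagged 331 pixels around the bins, which I put down to shadow and the gripper without a closer look.

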